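Release and slide back the slicer's bay cover

ROBOT

A 6-joint arm with a two-finger parallel gripper is mounted at the origin on the work surface. World frame = base frame: x ahead of the robot, y to its left, z up, the work surface at z = 0. Lengths are in m, angles in rad, forces in N, time in s.
With the tool pointing down it reaches from about 0.375 to 0.975 m from the base axis. Payload 3.8 kg.
Tool frame: the origin (TCP) lies midway between the tips of the shut fingers; the grasp point (between the pads) lies 19 mm behind it; z points along the fingers, y is the line along which they close (so a half turn about z gives the same grasp; the last joint's range is limited). The gripper opens to 85 mm and grips with 20 to 120 N. Pads are 22 mm wide; open, the fingers measure 114 mm over their backs; the gripper's body (76 mm by 85 mm) begins 54 mm behind the grasp point. The pads swing forward as they close: fully open they stand 13 mm farther back than shut.
Start: joints at [-1.367, 0.264, 1.604, -0, 1.274, -0.037], TCP at [0.161, -0.656, 0.231] pointing down, gripper open.
Joint ranges: [-2.63, 2.63], [-0.94, 2.18], [0.31, 2.57], [-1.31, 4.45], [0, 2.66], [-2.55, 2.55]. Speed limits (rad/s): [2.57, 2.57, 3.14, 3.14, 3.14, 3.14].

INTERFACE

Orientations are given as a rotation vector (axis times angle).
In Python, from workcell import bot gives the robot as it stands.
- The arm moves only by the tool step_arm, never from a script. Its argument "motion" is a list of rows, each a list of 5 numbers: the finger opening in cm, from 0 to 8.54, then the shift along the tool's x, y, z in cm, then the turn about the tool's z in degrees. In form: [[claw, dx, dy, dz, twist], ...]. A call has 1 to 20 rows; each row is the pose to reach, as a shift and turn from the pose commanded when the call began, along the tool's axes at that moment; what a row does not reach only later rows make up. A row lasts 1/10 s, in which the tool goes at most 50 mm and 8.59 degrees, less where a joint would pass 70% of its speed; a pose out of reach is approached as far as the arm can. A call with a gripper value outside its range is refused whole. The fingers move at their own pace and stop on an object; "force" is the grip in N (left out, the last holds). Time passes only in rows, so rows that repeat a pose let the fingers close. It gives the time, the measured TCP pose, the force, the opening and the grip force at its end, in the units of the state.
- bot.read_state(): the state, without advancing time (a new reading comes with each control period).
- bot.read_camera(name): name is "scene" or "top"; returns (picture, depth): 384x512x3 uint8, red, green, blue; 384x512 float32, m along the optical axis (not along the pixel's ray), 0 where there is no reading.
- bot.calibration(name): a dict with "mtx" (3x3 intrinsics, pixels), "origin" and "orientation" of the camera in the world. Camera axes: x right, y up, looking along -z (the intrinsics and any distortion apply to the point x, -y, -z); pixel columns grow to the right and rows downward; lengths in m; the calibration is good to about 2 mm. A picture is of the moment at which its call begins. calibration takes no time and is no camera call.
- bot.finish_job(): hands the job in; it is judged then, once.
The state is a dict: "time": time; "q": joint angles; "joint_vel": joint speeds; "joint_torque": joint torques, N m; "tool_pos": TCP position; "tcp_rot": TCP orientation; "wrist_force": force on the tool from outside, world axes, zero at the start; "torque": the same for the moment, N m; "width": opening from 0.0 (shut) to 1.0 (fully open); "grip_force": force on a finger pad.
Only numpy, scipy, OpenCV 4.12 (cv2) and the standard library are available. Lean on these libraries where they do the work, as an engineer would, in place of code of your own. Each camera call takes 0.05 s, during which the arm holds its last target. There are 200 camera calls.

TASK

Open the cutter bay of the herb slicer for cleaning: with your fingertips press the black snap tab all the way down, then push the released steel cover by its raised ledge along its rails, off its seat and over the pressed tab, until the opening under it is completely uncovered. Do not lift the cover, and leave the jar, the dish and the brush where they are.

Things in the scene. Friction and masses are not known exactly. Their poses are not given: they have to be found in the camera images.
- slicer: Fixed steel bench slicer, y -290 to +150, x -75 to +75 mm; flat deck 100 mm above the table. Origin on the table; cover opens to its +y. Lipped rails at |x| 45 to 62 mm and end stops (inner faces y -112, +136 mm) rise 17 mm above the deck. Bay opening x +-35, y -90 to -10 mm, under the cover. Slicing head beyond y -200 mm, 185 mm high, lever to y -410 mm, 175 mm high.
- tab_top (a point): Centre of the top of the black snap tab, 40 mm (slicer x) by 36 mm (slicer y), at slicer x 0, y +30 mm. Up, it stands 13 mm above the deck, 2 mm beyond the cover's leading (+y) edge, and blocks the cover. Open deck lies beyond it.
- snap_tab (a joint): Travel of the snap tab in m: 0 fully up, 0.010 fully in (top then 3 mm above the deck). Press straight down with 6 to 8 N; it stays where it is left. The cover passes over it from 0.008 on.
- cover: Steel plate 100 (x) by 120 (y) by 6 mm, 0.25 to 0.5 kg; origin at the centre of its underside, axes parallel to the slicer's. It slides on runners, underside 6 mm above the deck, under the rail lips (1.5 mm play). Seated: slicer y -50 mm; against the end stop: y +76 mm. The bay is completely uncovered once its origin is beyond y +50 mm (100 mm of travel).
- push_face (a point): Centre of the upright back face (facing slicer -y) of the wedge-shaped ledge on the cover, 60 mm wide (x), rising 20 mm above the plate. The point is 15 mm to -y of the cover's origin, 10 mm above the plate's top. Behind the face lie 45 mm of bare plate for a fingertip. Sliding takes 2 to 6 N.
- jar: Amber glass jar with steel cap, 64 mm wide, 85 mm high, standing on the table on the +x side of the slicer; origin at its underside. Bystander.
- dish: White bowl, 90 mm wide, 35 mm high, on the table on the slicer's +x side; origin at its underside. Bystander.
- brush: Wooden cleaning brush, 170 mm long, lying on the table on the slicer's -x side; origin at its underside. Bystander.
Things that resemble listed ones, but are neither listed nor needed, are in the scene too. What is shaped like the cover but green or pink is not meant.

How it is judged:
By the outcome, as a careful person would: the job done as asked, in the order asked, and still so for the second after the job is handed in, with the robot touching nothing.
It also fails if it takes over 48 s, if anything falls off the work surface, if the arm or the gripper's body presses on something with over 40 N, if the wrist force passes 120 N, or if a joint passes its speed limit or range.

## Working session

There is one attempt and no reset: what is moved stays moved. The work goes in short steps, Python scripts to look and compute and a tool call to move; the robot and the scene stay as the last step left them, time stands still between calls to the robot, and variables do not carry over. Pictures are saved under pics/ and viewed, at most 10 in all, crops included, and the job is handed in when it is done.

Besides the shell and the picture viewer there is one more tool, called by a JSON object that holds its "op" and its "data", one argument or row to a line. step_arm: Moves the arm, as the interface text tells. Its arguments: {"type":"object","properties":{"motion":{"type":"array","items":{"type":"array","items":{"type":"number"}}},"force":{"type":"number"}},"required":["motion"]}

```bash
mkdir -p pics
cat > h.py <<'E'
import numpy as np,cv2
from scipy.spatial.transform import Rotation as R
from workcell import bot
def grab(n,tag):
    p,d=bot.read_camera(n); cv2.imwrite(f'pics/{tag}.png',p[...,::-1]); np.save(f'pics/{tag}.npy',d); return p,d
def cal(n):
    c=bot.calibration(n); o=np.array(c['orientation'],float)
    M=o if o.shape==(3,3) else R.from_rotvec(o).as_matrix()
    return c,np.array(c['mtx']),np.array(c['origin']),M
def world(n,d,u,v,k=1):
    c,K,o,M=cal(n)
    w=d[v-k:v+k+1,u-k:u+k+1]; z=np.median(w[w>0])
    return o+M@np.array([(u-K[0,2])/K[0,0]*z,-(v-K[1,2])/K[1,1]*z,-z])
def cloud(n,d):
    c,K,o,M=cal(n); v,u=np.mgrid[:d.shape[0],:d.shape[1]]
    P=np.stack([(u-K[0,2])/K[0,0]*d,-(v-K[1,2])/K[1,1]*d,-d],-1)@M.T+o
    P[d<=0]=np.nan; return P
E
python3 - <<'E'
from h import *
for n in ('top','scene'):
    p,d=grab(n,n+'1'); print(bot.calibration(n))
print(bot.read_state())
a=cv2.imread('pics/top1.png'); cv2.imwrite('pics/top1b.png',cv2.resize(a,(800,600),interpolation=cv2.INTER_CUBIC))
E
```

```text
{'mtx': array([[470.11470146,   0.        , 258.21626606],
       [  0.        , 470.11470146, 200.35495225],
       [  0.        ,   0.        ,   1.        ]]), 'origin': array([ 0.4552468 , -0.12774663,  1.47827247]), 'orientation': array([ 0.05265131, -0.03508468, -1.59907678])}
{'mtx': array([[378.99119775,   0.        , 254.43386251],
       [  0.        , 378.99119775, 184.89534952],
       [  0.        ,   0.        ,   1.        ]]), 'origin': array([ 1.07094995, -0.01172863,  0.84871111]), 'orientation': array([0.44535468, 0.54363631, 1.75196157])}
{'time': 0.1, 'q': array([-1.36690911e+00,  2.64715131e-01,  1.60525613e+00, -1.20102515e-05,
        1.27370273e+00, -3.68870908e-02]), 'joint_vel': array([ 0.0006773 , -0.00035719, -0.00224997,  0.00205866,  0.00069571,
        0.00018733]), 'joint_torque': array([-4.20571882e-05, -5.16708612e+01, -3.68590271e+01, -4.26104737e-05,
        6.31132774e-03,  1.78498419e-05]), 'tool_pos': array([ 0.16082386, -0.65487105,  0.23005129]), 'tcp_rot': array([-3.11679567e+00, -3.77051020e-01,  2.90453628e-04]), 'wrist_force': array([ 0.03394285, -0.07835519, -0.35000796]), 'torque': array([0.03346626, 0.06396263, 0.03542549]), 'grip_force': 0.0, 'width': 1.0000440545228058}
```

View pics/top1b.png

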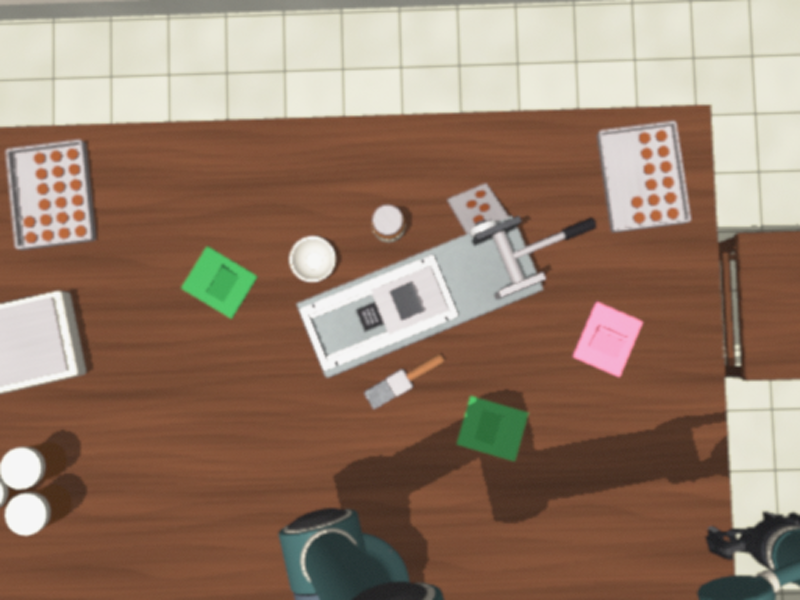

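View pics/scene1.png

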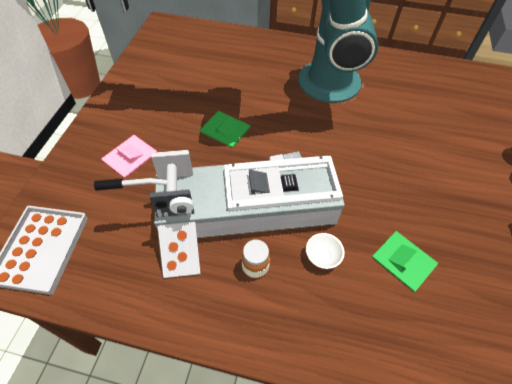

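The top view, enlarged to 800 px, shows the slicer with its tab at about (370,317), the ledge at (407,300), and slicer +y to the lower left. Both green plates and the pink one are decoys.

Run:
```python
from h import *
a=cv2.imread('pics/top1.png'); d=np.load('pics/top1.npy'); P=cloud('top',d)
Z=P[...,2]; s=np.zeros(Z.shape,bool); s[130:250,180:360]=1
m=s&(Z>.085)&(Z<.13)
n,l,st,c=cv2.connectedComponentsWithStats(m.astype(np.uint8)); i=1+st[1:,4].argmax(); m=l==i
X=P[m][:,:2].astype(np.float32); r=cv2.minAreaRect(X); print('deck rect',r, cv2.boxPoints(r).round(4).tolist())
# rails via white and height
g=a.min(2); mr=m&(g>215); r2=cv2.minAreaRect(P[mr][:,:2].astype(np.float32)); print('rails',r2,np.median(Z[mr]))
print('deck z pct',np.percentile(Z[m],[5,25,50,75,95]))
for u,v in((237,203),(231,200),(242,206),(260,192),(250,197),(300,180),(218,212)): print(u,v,world('top',d,u,v).round(4),a[v,u])
dk=m&(a.max(2)<110)
n,l,st,c=cv2.connectedComponentsWithStats(dk.astype(np.uint8))
for i in range(1,n):
    if st[i,4]>40: Q=P[l==i]; print(c[i],st[i,4],Q.mean(0).round(4),cv2.minAreaRect(Q[:,:2].astype(np.float32)))
cr=a[150:250,185:318]; cv2.imwrite('pics/crop1.png',cv2.resize(cr,None,fx=6,fy=6,interpolation=cv2.INTER_CUBIC))
```

```text
deck rect ((0.5637880563735962, -0.14330367743968964), (0.15139414370059967, 0.43944251537323), 20.615726470947266) [[0.4156000018119812, 0.0357000008225441], [0.5702999830245972, -0.37560001015663147], [0.7120000123977661, -0.322299987077713], [0.5572999715805054, 0.08900000154972076]]
rails ((0.5365551710128784, -0.06484018266201019), (0.128957599401474, 0.2706648111343384), 20.47337532043457) 0.11320860658462539
deck z pct [0.09487505 0.09851949 0.10224924 0.11277803 0.11930124]
237 203 [ 0.5256 -0.0517  0.1131] [127 124 127]
231 200 [ 0.5349 -0.0343  0.1113] [90 86 91]
242 206 [ 0.5165 -0.066   0.1119] [70 67 69]
260 192 [ 0.5548 -0.1196  0.1254] [101  99 100]
250 197 [ 0.5421 -0.0899  0.1108] [224 225 230]
300 180 [ 0.5888 -0.2382  0.0975] [185 186 181]
218 212 [0.5015 0.0056 0.0992] [191 192 186]
[258.94660194 192.4368932 ] 206 [ 0.554  -0.1164  0.1205] ((0.5543138384819031, -0.11779080331325531), (0.05273433402180672, 0.03583187237381935), 20.196876525878906)
[236.09016393 202.36065574] 122 [ 0.5277 -0.0489  0.1098] ((0.5283576846122742, -0.04857044667005539), (0.04322332143783569, 0.036261871457099915), 20.47636604309082)
```

View pics/crop1.png

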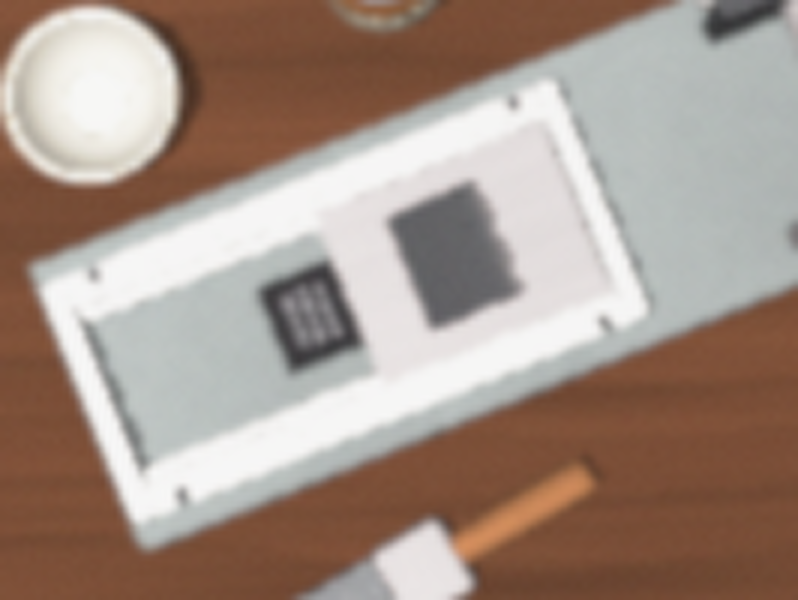

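{"op": "step_arm", "data": {
  "motion": [
    [0, 5, -5, 0, -2],
    [0, 50.1, -50.5, 0, -6.7],
    [0, 50.1, -50.5, 0, -6.7],
    [0, 50.1, -50.5, 0, -6.7],
    [0, 50.1, -50.5, 0, -6.7],
    [0, 50.1, -50.5, 0, -6.7],
    [0, 50.1, -50.5, 0, -6.7],
    [0, 50.1, -50.5, 0, -6.7],
    [0, 50.1, -50.5, 0, -6.7],
    [0, 50.1, -50.5, 0, -6.7],
    [0, 50.1, -50.5, 0, -6.7],
    [0, 50.1, -50.5, 0, -6.7],
    [0, 50.1, -50.5, 0, -6.7],
    [0, 50.1, -50.5, 0, -6.7],
    [0, 50.1, -50.5, 0, -6.7],
    [0, 50.1, -50.5, 0, -6.7],
    [0, 50.1, -50.5, 0, -6.7],
    [0, 50.1, -50.5, 0, -6.7],
    [0, 50.1, -50.5, 0, -6.7],
    [0, 50.1, -50.5, 0, -6.7]
  ],
  "force": 40
}}

```text
time: 2.1
tool_pos: [0.5267, -0.0468, 0.2314]
tcp_rot: [3.092, 0.556, 0.0]
wrist_force: [-0.8, 0.1, -0.1]
width: 0.003
grip_force: 0.0
```

{"op": "step_arm", "data": {
  "motion": [
    [0, 0, 0, 4, 0],
    [0, 0, 0, 8, 0],
    [0, 0, 0, 10.5, 0],
    [0, 0, 0, 11.2, 0],
    [0, 0, 0, 11.5, 0],
    [0, 0, 0, 11.7, 0],
    [0, 0, 0, 11.9, 0],
    [0, 0, 0, 12.1, 0],
    [0, 0, 0, 12.2, 0],
    [0, 0, 0, 12.3, 0],
    [0, 0, 0, 12.3, 0]
  ]
}}

```text
time: 3.2
tool_pos: [0.5285, -0.0458, 0.1101]
tcp_rot: [3.09, 0.559, 0.005]
wrist_force: [-0.5, 0.2, 4.5]
width: 0.001
grip_force: 2.3
```

{"op": "step_arm", "data": {
  "motion": [
    [0, 0, 0, 0.2, 0],
    [0, 0, 0, 0.3, 0],
    [0, 0, 0, 0.4, 0],
    [0, 0, 0, 0.5, 0],
    [0, 0, 0, 0.6, 0],
    [0, 0, 0, 0.7, 0],
    [0, 0, 0, 0.7, 0]
  ]
}}

```text
time: 3.9
tool_pos: [0.5285, -0.0458, 0.103]
tcp_rot: [3.09, 0.559, 0.005]
wrist_force: [-1.2, -0.6, 5.1]
width: -0.003
grip_force: 2.6
```

{"op": "step_arm", "data": {
  "motion": [
    [0, 0, 0, 0.1, 0],
    [0, 0, 0, 0.2, 0],
    [0, 0, 0, 0.2, 0]
  ]
}}

```text
time: 4.2
tool_pos: [0.5286, -0.0459, 0.1028]
tcp_rot: [3.09, 0.559, 0.004]
wrist_force: [-5.7, 0.6, 17.4]
width: 0.002
grip_force: 8.0
```

{"op": "step_arm", "data": {
  "motion": [
    [0, 0, 0, -4, 0],
    [0, 0, 0, -8, 0],
    [0, 0, 4, -8, 0],
    [0, 0, 8, -8, 0],
    [0, 0, 12, -8, 0],
    [0, 0, 12, -8, 0],
    [0, 0, 12, -8, 0]
  ]
}}

```text
time: 4.9
tool_pos: [0.5692, -0.1587, 0.1793]
tcp_rot: [-3.092, -0.556, 0.0]
wrist_force: [0.4, -0.1, -0.2]
width: -0.002
grip_force: 0.0
```

Run:
```python
from h import *
s=bot.read_state(); print(s['tool_pos'],s['wrist_force'])
p,d=grab('scene','scene2'); P=cloud('scene',d)
o=np.array([.539,-.077]);c,si=np.cos(.358),np.sin(.358)
r=P[...,:2]-o; X=r@[c,si]; Y=r@[-si,c]
m=(abs(X)<.014)&(abs(Y-.03)<.012)&(P[...,2]>.08); print('tab z',np.percentile(P[m][:,2],[10,50,90]),m.sum())
m=(abs(X)<.03)&(Y>.065)&(Y<.11); print('deck z',np.nanmedian(P[m][:,2]))
a=cv2.imread('pics/scene2.png')[110:260,190:390]; cv2.imwrite('pics/scene2c.png',cv2.resize(a,(800,600),interpolation=cv2.INTER_CUBIC))
```

```text
[ 0.56915586 -0.15869014  0.17928011] [ 0.35481826 -0.11265807 -0.18782011]
tab z [0.09958855 0.10127284 0.1028672 ] 88
deck z 0.09829957052907812
```

View pics/scene2c.png

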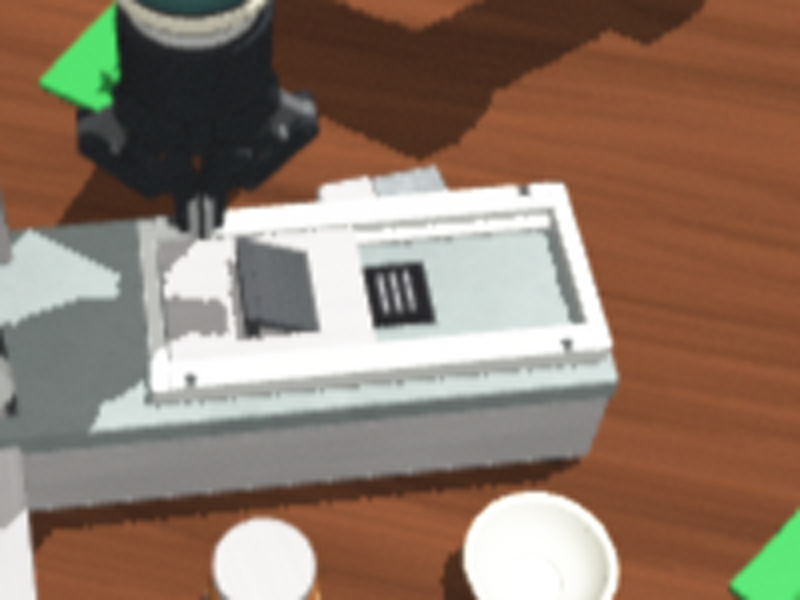

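The tab is down, with its top 3 mm above the deck. The fingers are above the bare plate behind the ledge.

{"op": "step_arm", "data": {
  "motion": [
    [0, 0, 0, 3, 0],
    [0, 0, 0, 5, 0],
    [0, 0, 0, 6.1, 0],
    [0, 0, 0, 6.1, 0],
    [0, 0, -0.4, 6.1, 0],
    [0, 0, -0.8, 6.1, 0],
    [0, 0, -1.2, 6.1, 0],
    [0, 0, -1.6, 6.1, 0],
    [0, 0, -2, 6.1, 0],
    [0, 0, -2.4, 6.1, 0]
  ]
}}

```text
time: 5.95
tool_pos: [0.5618, -0.1361, 0.1196]
tcp_rot: [3.089, 0.559, 0.004]
wrist_force: [2.0, -4.7, 3.3]
width: 0.001
grip_force: 2.3
```

{"op": "step_arm", "data": {
  "motion": [
    [0, 0, -0.5, 0, 0],
    [0, 0, -1, 0, 0],
    [0, 0, -1.5, 0, 0],
    [0, 0, -2, 0, 0],
    [0, 0, -2.5, 0, 0],
    [0, 0, -3, 0, 0],
    [0, 0, -3.5, 0, 0],
    [0, 0, -4, 0, 0],
    [0, 0, -4.5, 0, 0],
    [0, 0, -5, 0, 0]
  ]
}}

```text
time: 6.95
tool_pos: [0.5429, -0.0882, 0.1182]
tcp_rot: [-3.091, -0.559, 0.0]
wrist_force: [1.7, -3.7, 2.9]
width: 0.001
grip_force: 2.1
```

{"op": "step_arm", "data": {
  "motion": [
    [0, 0, -0.5, 0, 0],
    [0, 0, -1, 0, 0],
    [0, 0, -1.5, 0, 0],
    [0, 0, -2, 0, 0],
    [0, 0, -2.5, 0, 0],
    [0, 0, -3, 0, 0],
    [0, 0, -3.5, 0, 0],
    [0, 0, -4, 0, 0],
    [0, 0, -4.4, 0, 0],
    [0, 0, -4.7, 0, 0],
    [0, 0, -4.7, 0, 0]
  ]
}}

```text
time: 8.05
tool_pos: [0.5262, -0.0439, 0.118]
tcp_rot: [-3.09, -0.559, 0.001]
wrist_force: [1.2, -0.8, 0.5]
width: -0.001
grip_force: 0.7
```

Now back off, rise, and look.

{"op": "step_arm", "data": {
  "motion": [
    [0, 0, 0.5, 0, 0],
    [0, 0, 1, 0, 0],
    [0, 0, 1, -3, 0],
    [0, 0, 1, -7, 0],
    [0, 0, 1, -12, 0],
    [0, -5, 1, -14, 0],
    [0, -10, 1, -14, 0],
    [0, -14, 1, -14, 0],
    [0, -14, 1, -14, 0],
    [0, -14, 1, -14, 0]
  ]
}}

```text
time: 9.05
tool_pos: [0.3984, -0.1034, 0.2582]
tcp_rot: [-3.092, -0.556, -0.001]
wrist_force: [1.4, -0.3, -0.3]
width: 0.002
grip_force: 0.0
```

Run:
```python
from h import *
s=bot.read_state(); print(s['tool_pos'],s['wrist_force'])
p,d=grab('scene','scene3'); P=cloud('scene',d)
o=np.array([.539,-.077]);c,si=np.cos(.358),np.sin(.358)
r=P[...,:2]-o; X=r@[c,si]; Y=r@[-si,c]
for y in np.arange(-.105,.14,.01):
    m=(abs(X)<.02)&(abs(Y-y)<.005); print(round(y,3),m.sum(),np.nanmedian(P[m][:,2]).round(4) if m.any() else '')
a=cv2.imread('pics/scene3.png')[110:260,190:390]; cv2.imwrite('pics/scene3c.png',cv2.resize(a,(800,600),interpolation=cv2.INTER_CUBIC))
```

```text
[ 0.39843729 -0.10338996  0.25821897] [ 1.40038416 -0.30844801 -0.26472348]
-0.105 58 0.0982
-0.095 52 0.0986
-0.085 54 0.0805
-0.075 59 0.0827
-0.065 55 0.0967
-0.055 50 0.0811
-0.045 61 0.081
-0.035 54 0.0918
-0.025 50 0.0807
-0.015 72 0.0809
-0.005 57 0.0985
0.005 69 0.1086
0.015 56 0.11
0.025 58 0.1099
0.035 53 0.1103
0.045 85 0.1117
0.055 48 0.1294
0.065 48 0.1243
0.075 50 0.1189
0.085 46 0.1143
0.095 50 0.1105
0.105 57 0.1105
0.115 54 0.1107
0.125 33 0.1012
0.135 81 0.1066
```

View pics/scene3c.png

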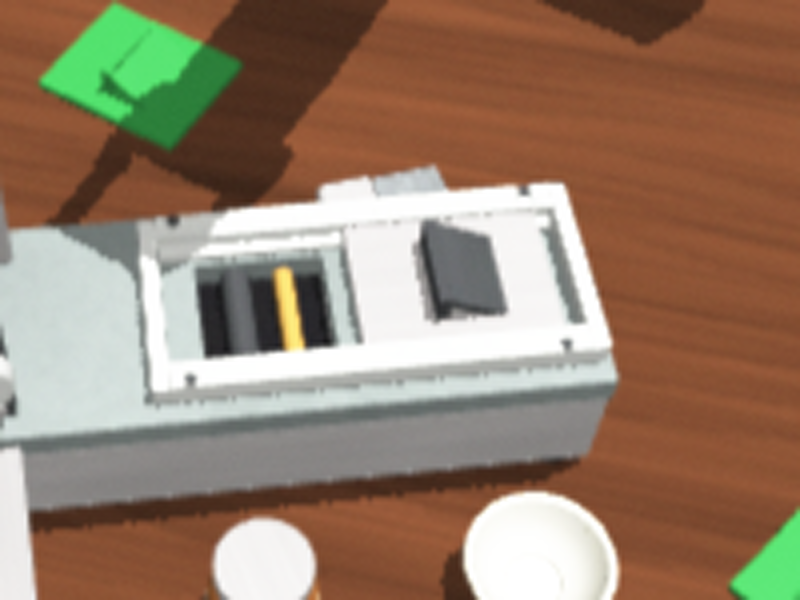

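The cover's trailing edge is at about y 0 (origin near +60 mm). The bay (200–330, 265–350) is fully open, the cover lies flat, and the jar and dish have not moved.

```bash
python3 -c "
from workcell import bot
print(bot.finish_job())"
```

```text
the job is handed in; nothing more can be done
None
```

The job is handed in: I pressed the snap tab fully down, then slid the cover along its rails to about y +60 mm, which leaves the bay completely uncovered; the arm never went near the jar, dish or brush, and is clear of everything.

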